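Close down the blow-off air point and stack the glaze cups

ROBOT

A 6-joint arm with a two-finger parallel gripper is mounted at the origin on the work surface. World frame = base frame: x ahead of the robot, y to its left, z up, the work surface at z = 0. Lengths are in mm, angles in rad, forces in N, time in s.
With the tool pointing down it reaches from about 300 to 750 mm from the base axis. Payload 8.5 kg.
Tool frame: the origin (TCP) lies at the very end of the fingers, on their centre line; the grasp point (between the pads) lies pinch_z behind it (pinch_z is the distance from the TCP to the grasp point, in mm); z points along the fingers, y is the line along which they close (so a half turn about z gives the same grasp; the last joint's range is limited). The gripper opens to 85 mm and grips with 20 to 120 N. Pads are 22 mm wide; open, the fingers measure 114 mm over their backs; the gripper's body (76 mm by 85 mm) begins 54 mm behind the grasp point. The pads swing forward as they close: fully open they stand 13 mm farther back than shut.
Start: joints at [0.995, 0.381, 1.297, -0, 1.464, -0.215], TCP at [194.153, 514.573, 231.322] pointing down, gripper open.
Joint ranges: [-3.11, 3.11], [-0.89, 2.33], [0.22, 2.48], [-1.42, 4.56], [0.17, 2.85], [-2.88, 2.88]. Speed limits (rad/s): [2.39, 2.39, 3.14, 3.14, 3.14, 3.14].

INTERFACE

Orientations are given as a unit quaternion [x, y, z, w].
In Python, from rig import * gives the robot as it stands. The module is installed in compiled form; this text tells all that it offers.
- The arm moves only by the tool send_rows, never from a script. Its argument "increments" is a list of rows, each a list of 4 numbers: the shift along the tool's x, y, z in units of 40 mm (1.0 is 40 mm), then the turn about the tool's z in units of 6 degrees (1.0 is 6 degrees). A call has 1 to 5 rows; each row is the pose to reach, as a shift and turn from the pose commanded when the call began, along the tool's axes at that moment; what a row does not reach only later rows make up. A row lasts 1/10 s, in which the tool goes at most 50 mm and 8.59 degrees, less where a joint would pass 70% of its speed; a pose out of reach is approached as far as the arm can. A call with a gripper value outside its range is refused whole. "claw" is the opening, from 0 (shut) to 1 (fully open), set as the call begins (left out, the last holds). The fingers move at their own pace and stop on an object; "newtons" is the grip in N (left out, the last holds). Time passes only in rows, so rows that repeat a pose let the fingers close. It gives the time, the measured TCP pose, the force, the opening and the grip force at its end, in the units of the state.
- get_obs(): the state, without advancing time (a new reading comes with each control period).
- capture(name): name is "side" or "top" or "wrist"; returns a dict with "image" (480x640x3 uint8, red, green, blue), "fx", "fy", "cx", "cy" (pixels), "cam_to_world" (4x4, takes a point from camera to world coordinates); the wrist camera has in their place "hand_eye" (4x4, takes a point from camera to tool coordinates, whose origin is the TCP and whose axes are the flange's). Camera axes: x right, y up, looking along -z (the intrinsics and any distortion apply to the point x, -y, -z); pixel columns grow to the right and rows downward; lengths in mm; the calibration is good to about 2 mm. A picture is of the moment at which its call begins: read the wrist's pose just before it. There is no depth.
- sign_off(): hands the job in; it is judged then, once.
Trained networks look in the newest picture that a camera, given by its name, has taken for a name from the list of things; names that differ only in an ending like _2 or _b are one class to them, and where a whole thing is asked for, a point or a joint stands for the part that bears it (a point fixed in the world has none). Each returns a list of dicts, best first, with "confidence" (0 to 1); they miss things now and then, are a little off and sometimes report something else, mostly with a low value. They report only what shows in the picture. A call takes as long as a camera call. They do not tell look-alikes from the thing itself.
- find_in(camera, label): "xy" ([column, row] in pixels, amid what is visible of it).
- spot_point(camera, label): "xy" ([column, row] in pixels: a listed point, or the origin of a listed thing).
The state is a dict: "time_s": time; "joint_positions": joint angles; "qd": joint speeds; "effort": joint torques, N m; "tcp_pos": TCP position; "orientation": TCP orientation; "ft_force": force on the tool from outside, world axes, zero at the start; "torque": the same for the moment, N m; "gripper_width": opening from 0.0 (shut) to 1.0 (fully open); "finger_force": force on a finger pad.
Only numpy, scipy, OpenCV 4.12 (cv2) and the standard library are available. Lean on these libraries where they do the work, as an engineer would, in place of code of your own. Each camera call takes 0.05 s, during which the arm holds its last target. There are 200 camera calls.

TASK

Close down the glazing corner: first vent the air line by pressing the roller lever of the switch beside the air coupler just until it clicks, no farther, and letting it up; then pull back the spring sleeve of the coupler until the blow nozzle is released, let the sleeve snap fully forward again, draw the nozzle out and lay it flat in the grey tray, wholly inside it. Also nest every loose steel cup, upright and fully down, into the cup that stands on the potter's turntable so that they form a single stack there, and leave the jars and the wooden block where they are.

Things in the scene. Friction and masses are not known exactly. Their poses are not given: they have to be found in the camera images.
- lever (a joint): roller lever of the dump switch, a grey box on the air point's +x side: angle in rad, 0 at rest, growing as the roller is pressed down (hinge 50 mm behind the roller, so 0.02 rad per mm). It clicks at 0.16 rad (8 mm down); past 0.30 rad (15 mm down) it is overtravelled and damaged, with no stop to feel. Pressing takes 1.5 N at first, 3 N at the click; it springs back up
- roller_top (a point): top of the switch's roller (rubber, 18 mm across, 16 mm wide, axis along air point x), where to press down; 94 mm above the table at rest, 85 mm beside and 50 mm behind the coupler's mouth (air point +x, +y), clear of the box below
- sleeve (a joint): how far the brass spring sleeve of the coupler is pulled back towards the aluminium block (air point +y), m: 0 forward (rest), 0.014 fully back. Spring force 5 N at rest, 12 N fully back; let go, it snaps forward. Past 9 mm the nozzle is freed and within about half a second (keep the sleeve back that long) is pushed 25 mm out of the mouth (-y), staying on the rest
- sleeve_grip (a point): point on the sleeve's axis, 25 mm behind its front end, 75 mm above the table; moves with it. The sleeve is a ring 46 mm across and 45 mm long, with a flange 56 mm across and 6 mm thick at its front end. Nothing stands beside it; the block begins 77 mm behind the mouth and is 104 mm high. Axes as the air point's
- air_point: fixed bracket: base plate 90 x 225 x 12 mm, aluminium block, coupler, narrow rest for the nozzle. Origin on the table under the coupler's mouth; +y runs level from the mouth back along the coupler to the block, z up. Mouth 75 mm up, bore 23 mm wide, 45 mm deep. The rest is 18 mm wide, from y = -35 to -105 mm, its top 61 mm up
- nozzle: blow nozzle, 159 mm long, 0.18 kg, along its y axis: black square body 28 x 60 x 28 mm; on +y a steel tail 64 mm long, 20 mm across; on -y a spout 35 mm long, 12 mm across. Origin: middle of the body's underside. Starts locked with 40 mm of tail in the coupler, body on the rest, axes as the air point's; once freed it is drawn out straight along -y
- nozzle_mid (a point): centre of the nozzle's square body (on its long axis)
- nozzle_tail (a point): end of the nozzle's tail, on its axis, 94 mm from the centre of the body
- nozzle_spout (a point): end of the nozzle's spout, on its axis, 65 mm from the centre of the body
- tray: fixed open grey tray, 125 mm (x) by 225 mm (y), 22 mm high, walls and floor 5 mm. Origin: centre of the underside
- wheel: fixed aluminium potter's turntable disc, 140 mm across, 18 mm high (it does not turn). Origin: centre of the underside
- base_cup: plain steel cup, 90 mm high, 0.13 to 0.24 kg: solid foot 44 mm across, 59 mm at 58 mm height, straight rim band 68 mm across from 70 to 90 mm; wall 2.5 mm; inner floor 34 mm above the underside, so a nested cup stands 34 mm higher. Origin: centre of the underside, z to the mouth. This one is held fast on the turntable by three lugs of clay; the others are nested into it
- cup_a: plain steel cup, 90 mm high, 0.13 to 0.24 kg: solid foot 44 mm across, 59 mm at 58 mm height, straight rim band 68 mm across from 70 to 90 mm; wall 2.5 mm; inner floor 34 mm above the underside, so a nested cup stands 34 mm higher. Origin: centre of the underside, z to the mouth. Stands loose on the table; may be absent
- cup_b: plain steel cup, 90 mm high, 0.13 to 0.24 kg: solid foot 44 mm across, 59 mm at 58 mm height, straight rim band 68 mm across from 70 to 90 mm; wall 2.5 mm; inner floor 34 mm above the underside, so a nested cup stands 34 mm higher. Origin: centre of the underside, z to the mouth. Stands loose on the table; may be absent
- cup_c: plain steel cup, 90 mm high, 0.13 to 0.24 kg: solid foot 44 mm across, 59 mm at 58 mm height, straight rim band 68 mm across from 70 to 90 mm; wall 2.5 mm; inner floor 34 mm above the underside, so a nested cup stands 34 mm higher. Origin: centre of the underside, z to the mouth. Stands loose on the table; may be absent
- cup_d: plain steel cup, 90 mm high, 0.13 to 0.24 kg: solid foot 44 mm across, 59 mm at 58 mm height, straight rim band 68 mm across from 70 to 90 mm; wall 2.5 mm; inner floor 34 mm above the underside, so a nested cup stands 34 mm higher. Origin: centre of the underside, z to the mouth. Stands loose on the table; may be absent
- jar_1: lidded white glaze jar, 54 mm across, 68 mm high; a bystander standing upright
- jar_2: lidded white glaze jar, 54 mm across, 68 mm high; a bystander standing upright
- jar_3: lidded greenish glass jar, 60 mm across, 80 mm high; a bystander standing upright
- wood_block: wooden block, 50 x 110 x 32 mm; a bystander
Mind the look-alikes: they are no part of the job. Leave any purple or yellow look-alike of the cup_d alone.

How it is judged (in metres and radians):
On the way, in this order (a step that is already met when the one before it is completed fails the run):
1. the roller lever is pressed to its click (value of joint lever above 0.16 rad), for 0.1 s.
2. the roller lever is let up again (value of joint lever below 0.04 rad), for 0.1 s.
3. the sleeve is pulled back at least 10 mm (value of joint sleeve above 0.01 m), for 0.1 s.
4. the sleeve has sprung forward, let go, and the nozzle has come at least 18 mm out of the coupler (value of joint lever below 0.04 rad and value of joint sleeve below 0.0015 m and contact force between air_point and the fingers below 0.3 N and y of nozzle_tail in the frame of air_point below 0.022 m), for 0.2 s.
5. the nozzle lies in the tray, let go (x of nozzle_tail in the frame of tray between -0.06 and 0.06 m and y of nozzle_tail in the frame of tray between -0.11 and 0.11 m and z of nozzle_tail in the frame of tray between 0.005 and 0.03 m and x of nozzle_spout in the frame of tray between -0.06 and 0.06 m and y of nozzle_spout in the frame of tray between -0.11 and 0.11 m and z of nozzle_spout in the frame of tray between 0.005 and 0.03 m and linear speed of nozzle below 0.02 m/s and contact force between nozzle and the fingers below 0.3 N), for 0.3 s.
At the end, for the whole second after the job is handed in: Lever up; sleeve forward (1.5 mm); nozzle let go, flat, both ends inside the tray; each cup present nested in the one stack (whole 34 mm steps, 6 mm; within 14 mm of the base cup's axis; upright to 0.12 rad), at rest (all of step 5 and value of joint lever below 0.04 rad and value of joint sleeve below 0.0015 m and (z of cup_a in the frame of base_cup between 0.028 and 0.04 m or z of cup_a in the frame of base_cup between 0.062 and 0.074 m or z of cup_a in the frame of base_cup between 0.096 and 0.108 m or z of cup_a in the frame of base_cup between 0.13 and 0.142 m) and horizontal distance between each of cup_a, cup_b, cup_c, cup_d and base_cup below 0.014 m and angle between each of cup_a, cup_b, cup_c, cup_d's own z axis and vertical below 0.12 rad and linear speed of each of cup_a, cup_b, cup_c, cup_d below 0.02 m/s and (z of cup_b in the frame of base_cup between 0.028 and 0.04 m or z of cup_b in the frame of base_cup between 0.062 and 0.074 m or z of cup_b in the frame of base_cup between 0.096 and 0.108 m or z of cup_b in the frame of base_cup between 0.13 and 0.142 m) and (z of cup_c in the frame of base_cup between 0.028 and 0.04 m or z of cup_c in the frame of base_cup between 0.062 and 0.074 m or z of cup_c in the frame of base_cup between 0.096 and 0.108 m or z of cup_c in the frame of base_cup between 0.13 and 0.142 m) and (z of cup_d in the frame of base_cup between 0.028 and 0.04 m or z of cup_d in the frame of base_cup between 0.062 and 0.074 m or z of cup_d in the frame of base_cup between 0.096 and 0.108 m or z of cup_d in the frame of base_cup between 0.13 and 0.142 m)); the robot touches nothing.
It fails at once if the roller lever is pressed into overtravel (past 0.30 rad) (value of joint lever above 0.3 rad).
It fails at once if a bystander is moved more than 40 mm or knocked over (distance of any of jar_1, jar_2, jar_3, wood_block from where it was at the start of the episode above 0.04 m or angle between any of jar_1, jar_2, jar_3, wood_block's own z axis and vertical above 0.6 rad).
Of cup_a, cup_b, cup_c, cup_d only 3 to 4 are there at a start; the rules pass over those that are not, and their reading is None.
At some moment in a run one of cup_a, cup_b, cup_c, cup_d may be knocked a few centimetres aside while the robot is not near it.
It also fails if it takes over 192 s, if anything falls off the work surface, if the arm or the gripper's body presses on something with over 40 N, if the wrist force passes 120 N, or if a joint passes its speed limit or range.

## Working session

There is one attempt and no reset: what is moved stays moved. The work goes in short steps, Python scripts to look and compute and a tool call to move; the robot and the scene stay as the last step left them, time stands still between calls to the robot, and variables do not carry over. Pictures are saved under pics/ and viewed, at most 14 in all, crops included, and the job is handed in when it is done.

Besides the shell and the picture viewer there is one more tool, called after "Call:" in YAML: its name, and indented under it one key for each argument. send_rows: Moves the arm, as the interface text tells. Its arguments: {"type":"object","properties":{"increments":{"type":"array"},"claw":{"type":"number"},"newtons":{"type":"number"}},"required":["increments"]}

```bash
mkdir -p pics
cat > h.py <<'E'
from rig import *
import numpy as np, cv2
from scipy.spatial.transform import Rotation as R
def pose():
    o=get_obs(); T=np.eye(4); T[:3,:3]=R.from_quat(o["orientation"]).as_matrix(); T[:3,3]=o["tcp_pos"]; return T,o
def cam(name):
    T,o=pose(); c=capture(name)
    c["M"]=np.array(c["cam_to_world"]) if name!="wrist" else T@np.array(c["hand_eye"])
    return c
def px2w(c,uv,z):
    M=c["M"]; d=np.array([(uv[0]-c["cx"])/c["fx"],-(uv[1]-c["cy"])/c["fy"],-1.]); d=M[:3,:3]@d
    p=M[:3,3]; return p+d*(z-p[2])/d[2]
def w2px(c,p):
    q=np.linalg.inv(c["M"])@np.append(p,1); return np.array([c["cx"]+c["fx"]*q[0]/-q[2],c["cy"]+c["fy"]*q[1]/q[2]])
def save(c,n): cv2.imwrite("pics/%s.png"%n,c["image"][:,:,::-1])
def st():
    T,o=pose(); print(round(o["time_s"],2),"tcp",np.round(o["tcp_pos"],1),"R",np.round(T[:3,:3],3).tolist(),"f",np.round(o["ft_force"],1),"w",round(o["gripper_width"],3),"ff",o["finger_force"])
def tri(c1,u1,c2,u2):
    A=[];b=[]
    for c,u in((c1,u1),(c2,u2)):
        M=c["M"]; d=M[:3,:3]@np.array([(u[0]-c["cx"])/c["fx"],-(u[1]-c["cy"])/c["fy"],-1.]); d/=np.linalg.norm(d)
        P=np.eye(3)-np.outer(d,d); A.append(P); b.append(P@M[:3,3])
    return np.linalg.solve(sum(A),sum(b))
E
python3 - <<'E'
from h import *
st()
cs={}
for n in("top","side","wrist"):
    c=cam(n); save(c,n+"0"); cs[n]=c
    print(n,c["fx"],c["cx"],c["cy"],np.round(c["M"],3).tolist(),[k for k in c])
    for l in ["roller_top","sleeve_grip","air_point","nozzle_mid","nozzle_tail","nozzle_spout","tray","wheel","base_cup","cup_a","jar_1","jar_3","wood_block"]:
        r=spot_point(n,l); print(l,[(np.round(x["xy"]).astype(int).tolist(),round(x["confidence"],2)) for x in r[:7]])
E
```

```text
0.0 tcp [194.  514.3 230.7] R [[-0.936, 0.353, -0.001], [0.353, 0.936, -0.001], [0.0, -0.001, -1.0]] f [0.3 0.8 0.5] w 0.997 ff 0.0
top 551.6287938591447 325.1762043414781 228.56467242079754 [[0.021, 0.997, -0.069, 449.648], [-1.0, 0.022, 0.01, -71.0], [0.012, 0.069, 0.998, 1360.716], [0.0, 0.0, 0.0, 1.0]] ['image', 'fx', 'fy', 'cx', 'cy', 'cam_to_world', 'M']
roller_top [([139, 207], 0.45)]
sleeve_grip [([150, 239], 0.75), ([398, 196], 0.48)]
air_point []
nozzle_mid [([186, 248], 0.97)]
nozzle_tail []
nozzle_spout [([213, 244], 0.7), ([386, 147], 0.61)]
tray [([254, 177], 0.84)]
wheel [([313, 242], 0.81), ([212, 242], 0.67)]
base_cup [([317, 248], 0.89)]
cup_a [([412, 255], 0.98), ([407, 315], 0.98), ([400, 193], 0.93), ([455, 228], 0.72), ([344, 179], 0.7), ([512, 225], 0.6)]
jar_1 [([427, 167], 0.97), ([272, 302], 0.8), ([386, 145], 0.65), ([452, 228], 0.46)]
jar_3 [([427, 167], 0.97), ([272, 302], 0.8), ([386, 145], 0.65), ([452, 228], 0.46)]
wood_block [([350, 306], 0.89)]
side 509.50221965243924 312.3743543071142 237.4602999059716 [[0.982, 0.098, -0.16, 360.544], [-0.187, 0.589
[... 489 characters left out ...]

cup_a [([274, 392], 0.93), ([354, 381], 0.9), ([376, 319], 0.78), ([374, 273], 0.76), ([226, 352], 0.76), ([385, 460], 0.69), ([305, 341], 0.56)]
jar_1 [([426, 342], 0.9), ([235, 242], 0.68), ([426, 299], 0.58)]
jar_3 [([426, 342], 0.9), ([235, 242], 0.68), ([426, 299], 0.58)]
wood_block [([235, 299], 0.77)]
wrist 369.40534929924206 321.7586589987417 244.64507802885663 [[0.352, -0.897, -0.268, 125.795], [0.936, 0.338, 0.1, 541.207], [0.001, -0.286, 0.958, 372.988], [0.0, 0.0, 0.0, 1.0]] ['image', 'fx', 'fy', 'cx', 'cy', 'hand_eye', 'M']
roller_top []
sleeve_grip []
air_point []
nozzle_mid []
nozzle_tail []
nozzle_spout []
tray []
wheel []
base_cup []
cup_a []
jar_1 []
jar_3 []
wood_block []
```

View pics/top0.png

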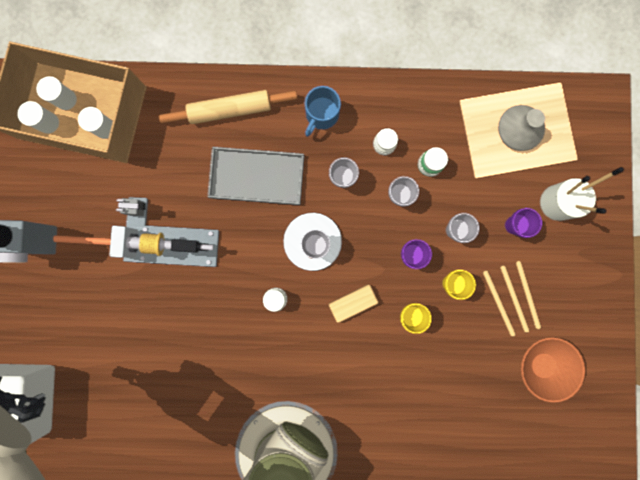

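View pics/side0.png

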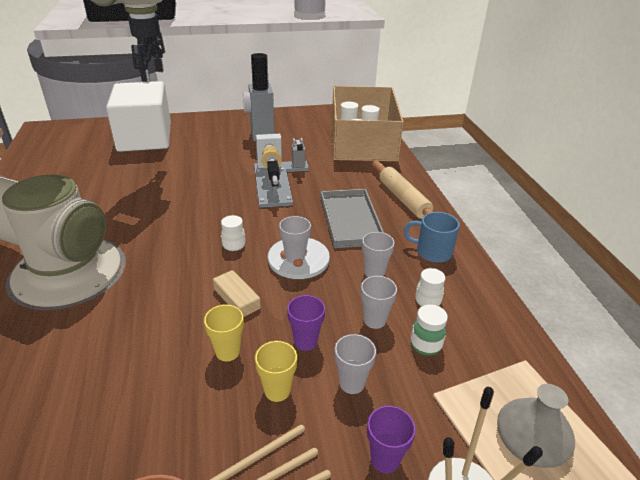

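The top view shows three loose grey steel cups at (344,172), (404,190) and (464,228). The base cup is on the turntable at (313,242). The tray is at (256,176), the air point runs from (117,241) to (218,247), and the switch roller is at about (130,205).

Look-alikes to leave alone:
- **Purple cups:** (416,254) and (525,222).
- **Yellow cups:** (460,284) and (416,318).
- **Blue mug:** (322,105).
- **White jars:** (386,141) and (275,300), plus the green-label jar at (433,161).

In the side view the loose cups are at (377,253), (377,302) and (354,363). I choose the three grey cups.

Run:
```python
import rig; print([n for n in dir(rig) if n[0]!='_'], getattr(rig,'pinch_z',None))
from h import *
c=cam("top"); s=cam("side")
for n,uv,z in [("cupA",(344,172),90),("cupB",(404,190),90),("cupC",(464,228),90),("base",(315,243),108),("tray",(256,176),15),("blockL",(117,241),104),("plateR",(218,247),12),("nozz",(186,246),89),("spout",(212,246),75),("sleeve",(150,243),98),("roller",(130,205),94),("wheel",(313,242),18)]:
    print(n,np.round(px2w(c,uv,z),0))
im=c["image"]; a=cv2.resize(im[180:280,90:230],None,fx=4,fy=4,interpolation=cv2.INTER_CUBIC)
b=cv2.resize(s["image"][120:210,240:320],None,fx=4,fy=4,interpolation=cv2.INTER_CUBIC)
o=np.zeros((400,800,3),np.uint8)
a=a[:, :480]; o[:400,:480]=a; o[:360,480:800]=b
cv2.imwrite("pics/crop1.png",o[:,:,::-1])
```

```text
['IKError', 'capture', 'find_in', 'get_obs', 'pinch_z', 'sign_off', 'spot_point'] 18.700000000000003
cupA [ 670. -125.   90.]
cupB [ 631. -265.   90.]
cupC [ 546. -405.   90.]
base [503. -61. 108.]
tray [668.  88.  15.]
blockL [498. 388. 104.]
plateR [492. 176.  12.]
nozz [490. 235.  89.]
spout [492. 178.  75.]
sleeve [495. 315.  98.]
roller [581. 366.  94.]
wheel [509. -56.  18.]
```

View pics/crop1.png

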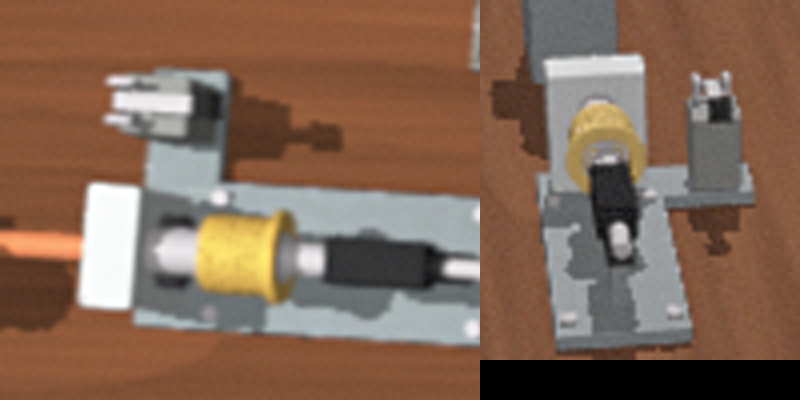

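The crop shows the coupler at (150–165,243) with the yellow sleeve and the black nozzle body to its right. The grey switch box is above it, with the dark roller at its −y end, at top-view pixel (141,205). Next I move the wrist camera above it.

Call:
send_rows:
  increments:
    - [-1.2,-0.2,0,1.4]
    - [-2.4,-0.4,0,2.8]
    - [-3.6,-0.55,0,4.2]
    - [-4.8,-0.75,0,5.6]
    - [-5.8,-0.9,0,7.0]
  claw: 0
  newtons: 40

```text
time_s: 2.7
tcp_pos: [400.5, 397.5, 231.4]
orientation: [0.523, 0.852, 0.0, 0.0]
ft_force: [-0.5, 0.1, -0.2]
gripper_width: 0.144
finger_force: 0.0
```

```bash
cat >> h.py <<'E'
def units(x,y,z,ty=None,T=None):
    """units to reach TCP world x,y,z with tool-y along world angle ty (deg)"""
    if T is None: T,_=pose()
    d=T[:3,:3].T@(np.array([x,y,z])-T[:3,3])/40
    a=np.degrees(np.arctan2(T[1,1],T[0,1])); t=0
    if ty is not None: t=-((ty-a+90)%180-90)/6
    print("units",np.round(d,3),"turn",round(t,2), "yaw",round(a,1))
E
python3 - <<'E'
from h import *
st(); units(520,330,231,-3.3)
E
```

```text
2.7 tcp [400.5 397.5 231.4] R [[-0.453, 0.892, 0.0], [0.892, 0.453, 0.0], [-0.0, 0.0, -1.0]] f [-0.5  0.1 -0.2] w 0.144 ff 0.0
units [-2.857  1.9    0.01 ] turn 5.04 yaw 26.9
```

Call:
send_rows:
  increments:
    - [-0.8,0.5,0,1.3]
    - [-1.6,1.0,0,2.6]
    - [-2.4,1.5,0,3.9]
    - [-2.85,1.9,0,5.0]
    - [-2.85,1.9,0,5.0]

```text
time_s: 3.2
tcp_pos: [520.8, 330.9, 230.6]
orientation: [0.725, 0.688, -0.0, 0.0]
ft_force: [-1.0, -0.2, -0.4]
gripper_width: 0.0
finger_force: 0.0
```

Run:
```python
from h import *
st(); c=cam("wrist"); save(c,"w1")
for l in ["roller_top","sleeve_grip","air_point","nozzle_mid","nozzle_spout","tray"]:
    r=spot_point("wrist",l); z={"roller_top":94,"air_point":0,"tray":0}.get(l,75)
    print(l,[(np.round(x["xy"]).astype(int).tolist(),round(x["confidence"],2),np.round(px2w(c,x["xy"],z)[:2],1)) for x in r[:3]])
```

```text
3.2 tcp [520.8 330.9 230.6] R [[0.052, 0.999, -0.0], [0.999, -0.052, -0.0], [-0.0, -0.0, -1.0]] f [-1.  -0.2 -0.4] w 0.0 ff 0.0
roller_top [([398, 213], 0.9, array([579.9, 343.9]))]
sleeve_grip []
air_point [([296, 242], 0.78, array([491.4, 298.6]))]
nozzle_mid [([292, 320], 0.87, array([489.6, 247.6]))]
nozzle_spout []
tray [([456, 396], 0.88, array([669.2,  96.1]))]
```

View pics/w1.png

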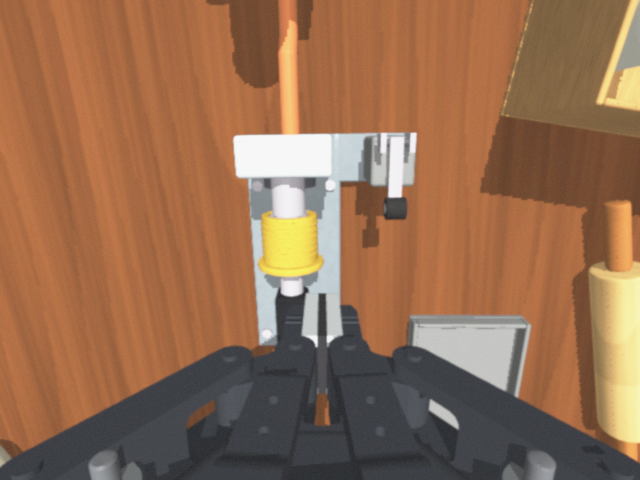

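The wrist view shows the roller at (396,208), the sleeve at (290,240) with its flange at (291,266), and the block's top face spanning (235–331,135–178). The tray is at lower right, with its near edge at (410–528,320).

Run:
```python
from h import *
c=cam("wrist")
for n,uv,z in [("flange",(291,264),75),("tube",(288.5,203),75),("tailstub",(291.5,285),75),("blkL",(235,137),104),("blkR",(330,134),104),("blkfL",(236,178),104),("blkfR",(332,176),104),("plR1",(340,190),12),("plR2",(341,330),12),("plL1",(250,195),12),("plL2",(258,345),12),("roller",(396,208),87),("trayL",(410,318),22),("trayR",(528,319),22)]:
    print(n,np.round(px2w(c,uv,z),1))
T,o=pose();units(580,342,110,-2.5)
```

```text
flange [489.6 302.1  75. ]
tube [491.1 354.8  75. ]
tailstub [488.7 282.8  75. ]
blkL [459.8 408.  104. ]
blkR [526.3 407.1 104. ]
blkfL [457.4 379.7 104. ]
blkfR [526.7 378.1 104. ]
plR1 [536.1 354.4  12. ]
plR2 [532.6 201.1  12. ]
plL1 [447.8 353.4  12. ]
plL2 [440.  186.6  12. ]
roller [576.4 349.2  87. ]
trayL [605.4 217.8  22. ]
trayR [729.8 211.1  22. ]
units [0.291 1.545 3.041] turn -0.01 yaw -2.6
```

Call:
send_rows:
  increments:
    - [0.47,1.0,0.6,0]
    - [0.47,1.37,1.5,0]
    - [0.47,1.37,2.4,0]
    - [0.47,1.37,3.1,0]
    - [0.47,1.37,3.1,0]

```text
time_s: 4.1
tcp_pos: [572.0, 348.4, 103.2]
orientation: [0.723, 0.691, -0.004, -0.002]
ft_force: [0.4, 0.3, -1.0]
gripper_width: -0.005
finger_force: 0.0
```

Run:
```python
from h import *
st(); units(576.4,347,96,-2); c=cam("wrist"); s=cam("side")
o=np.concatenate([c["image"][120:420,200:520],cv2.resize(s["image"][110:185,260:340],None,fx=4,fy=4,interpolation=2)],1)
cv2.imwrite("pics/r1.png",o[:,:,::-1])
```

```text
4.1 tcp [572.  348.4 103.2] R [[0.046, 0.999, -0.008], [0.999, -0.046, -0.003], [-0.003, -0.007, -1.0]] f [ 0.4  0.3 -1. ] w -0.005 ff 0.0
units [-0.029  0.114  0.18 ] turn -0.11 yaw -2.6
```

View pics/r1.png

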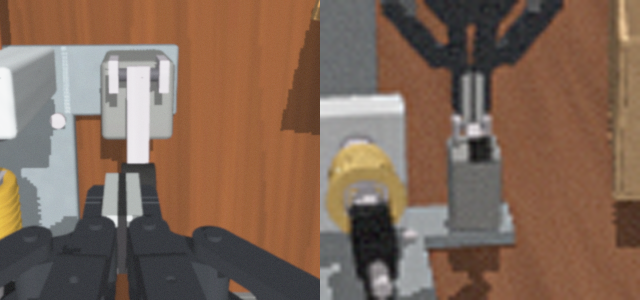

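The fingertips are just above the roller. In the left panel the roller is at (140,168) and the finger centre at (122,190), so a few mm more in +x are needed. I'll centre and step down.

Call:
send_rows:
  increments:
    - [-0.03,0.1,0,0]
    - [-0.03,0.1,0.1,0]
    - [-0.03,0.1,0.16,0]
    - [-0.03,0.1,0.16,0]
    - [-0.03,0.1,0.16,0]

```text
time_s: 4.7
tcp_pos: [577.9, 347.4, 101.1]
orientation: [0.723, 0.69, 0.0, -0.0]
ft_force: [-1.4, 0.1, -0.0]
gripper_width: -0.005
finger_force: 0.0
```

Call:
send_rows:
  increments:
    - [0,0,0.05,0]
    - [0,0,0.1,0]
    - [0,0,0.1,0]
    - [0,0,0.1,0]
    - [0,0,0.1,0]

```text
time_s: 5.2
tcp_pos: [577.9, 347.5, 97.0]
orientation: [0.723, 0.69, 0.0, 0.0]
ft_force: [-0.0, 0.9, 1.1]
gripper_width: 0.003
finger_force: 0.0
```

Call:
send_rows:
  increments:
    - [0,0,0.05,0]
    - [0,0,0.1,0]
    - [0,0,0.125,0]
    - [0,0,0.125,0]
    - [0,0,0.125,0]

```text
time_s: 5.7
tcp_pos: [578.0, 347.4, 92.1]
orientation: [0.723, 0.69, 0.0, 0.0]
ft_force: [0.2, -1.6, 2.1]
gripper_width: 0.002
finger_force: 1.0
```

Call:
send_rows:
  increments:
    - [0,0,0.05,0]
    - [0,0,0.1,0]
    - [0,0,0.1,0]
    - [0,0,0.1,0]
    - [0,0,0.1,0]

```text
time_s: 6.2
tcp_pos: [578.0, 347.4, 88.0]
orientation: [0.723, 0.69, 0.0, 0.0]
ft_force: [0.3, -2.0, 2.3]
gripper_width: 0.002
finger_force: 1.3
```

Call:
send_rows:
  increments:
    - [0,0,0.05,0]
    - [0,0,0.11,0]
    - [0,0,0.11,0]
    - [0,0,0.11,0]
    - [0,0,0.11,0]

```text
time_s: 6.7
tcp_pos: [578.0, 347.4, 83.6]
orientation: [0.723, 0.69, 0.0, 0.0]
ft_force: [0.7, -3.1, 3.5]
gripper_width: -0.004
finger_force: 1.7
```

Run:
```python
from h import *
f=[]
for i in range(3):
    s=cam("side"); f.append(get_obs()["ft_force"])
st(); print(np.round(f,1))
o=cv2.resize(s["image"][110:185,250:330],None,fx=7,fy=7,interpolation=2)
cv2.imwrite("pics/r2.png",o[:,:,::-1])
```

```text
6.85 tcp [577.9 347.4  83.6] R [[0.047, 0.999, 0.0], [0.999, -0.047, 0.0], [0.0, 0.0, -1.0]] f [ 0.8 -2.5  3. ] w -0.002 ff 1.7538700997829437
[[-0.7 -2.1  2. ]
 [ 0.8 -3.1  3.4]
 [ 0.8 -2.5  3. ]]
```

View pics/r2.png

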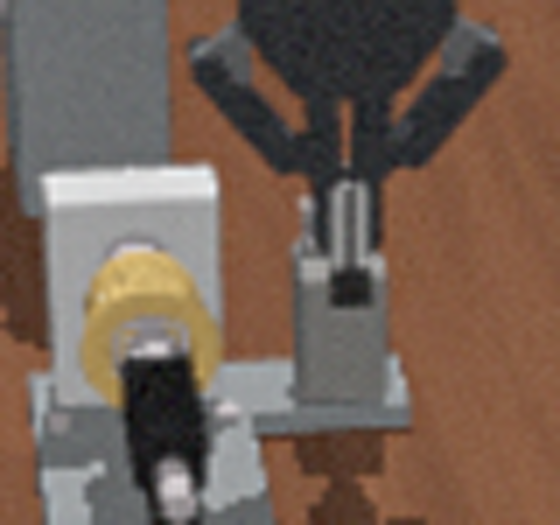

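Call:
send_rows:
  increments:
    - [0,0,0.02,0]
    - [0,0,0.02,0]
    - [0,0,0.02,0]
    - [0,0,-0.5,0]
    - [0,0,-1.5,0]

```text
time_s: 7.35
tcp_pos: [576.2, 347.3, 140.6]
orientation: [0.723, 0.69, -0.003, -0.002]
ft_force: [0.3, -0.4, -0.7]
gripper_width: -0.005
finger_force: 0.0
```

Call:
send_rows:
  increments:
    - [0,0,-1,0]
    - [0,0,-1,0]
    - [-0.3,-1.0,-1,0]
    - [-0.6,-2.16,-1,0]
    - [-0.6,-2.16,-1,0]
  claw: 1

```text
time_s: 7.85
tcp_pos: [483.5, 326.6, 181.4]
orientation: [0.723, 0.691, -0.004, -0.002]
ft_force: [0.7, 0.4, 1.9]
gripper_width: 0.847
finger_force: 0.0
```

Run:
```python
from h import *
st(); c=cam("wrist"); save(c,"w2"); units(490.5,327,100,-2)
for l in ["roller_top","sleeve_grip","air_point","nozzle_mid"]:
    r=spot_point("wrist",l); z={"roller_top":94,"air_point":0}.get(l,75)
    print(l,[(np.round(x["xy"]).astype(int).tolist(),round(x["confidence"],2),np.round(px2w(c,x["xy"],z)[:2],1)) for x in r[:3]])
print(w2px(c,(489.6,302,75)),w2px(c,(491,354,75)))
```

```text
7.85 tcp [483.5 326.6 181.4] R [[0.045, 0.999, -0.009], [0.999, -0.045, -0.002], [-0.003, -0.009, -1.0]] f [0.7 0.4 1.9] w 0.847 ff 0.0
units [-0.005  0.088  2.066] turn -0.1 yaw -2.6
roller_top [([473, 217], 0.84, array([578.8, 346.2]))]
sleeve_grip [([338, 252], 0.95, array([493.4, 320.1]))]
air_point [([333, 250], 0.86, array([490.8, 298.4]))]
nozzle_mid [([337, 343], 0.68, array([490.4, 248.1]))]
[333.47538001 276.54625718] [332.86610116 205.02517318]
```

View pics/w2.png

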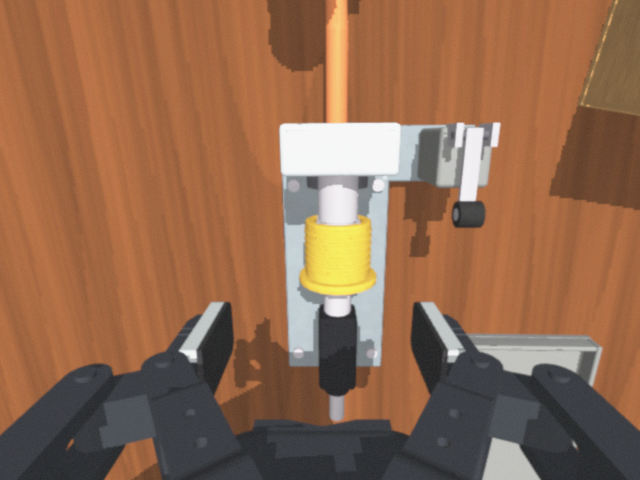

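The lever is back up, with the roller at (469,214). The sleeve is at (338,250) with its flange at (338,277), and the fingers straddle the nozzle in view. I'll take one settled measurement and compute the descent.

Run:
```python
from h import *
for i in range(2): c=cam("wrist")
st(); im=c["image"].astype(int)
hsv=cv2.cvtColor(c["image"],cv2.COLOR_RGB2HSV); m=(hsv[:,:,0]>18)&(hsv[:,:,0]<32)&(hsv[:,:,1]>150)&(hsv[:,:,2]>80)
m[:,:250]=0;m[:,420:]=0;m[:190]=0;m[310:]=0
for r in range(210,296,8):
    k=np.where(m[r])[0]
    if len(k)>10: print(r,k.min(),k.max(),np.round(px2w(c,((k.min()+k.max())/2,r),75),1))
rows=np.where(m.sum(1)>10)[0]; print(rows.min(),rows.max())
units(491.5,327,52,-2)
```

```text
8.2 tcp [491.5 327.7 183.2] R [[0.047, 0.999, 0.0], [0.999, -0.047, 0.0], [0.0, 0.0, -1.0]] f [ 0.3  0.2 -1.2] w 0.999 ff 0.0
226 294 355 [493.9 340.6  75. ]
234 293 355 [493.3 334.9  75. ]
242 294 355 [493.3 329.   75. ]
250 294 356 [493.4 323.1  75. ]
258 294 356 [493.2 317.1  75. ]
266 294 355 [492.6 311.1  75. ]
274 289 361 [492.6 305.   75. ]
282 289 361 [492.4 298.7  75. ]
290 296 351 [491.  292.5  75. ]
220 294
units [-1.90e-02  1.00e-03  3.28e+00] turn -0.12 yaw -2.7
```

Call:
send_rows:
  increments:
    - [0,0.02,1.0,-0.1]
    - [0,0.02,2.0,-0.1]
    - [0,0.02,2.8,-0.1]
    - [0,0.02,3.28,-0.1]
    - [0,0.02,3.28,-0.1]

```text
time_s: 8.7
tcp_pos: [490.6, 326.9, 49.5]
orientation: [0.72, 0.694, -0.002, -0.001]
ft_force: [1.1, -0.6, 0.8]
gripper_width: 0.999
finger_force: 0.0
```

Call:
send_rows:
  increments:
    - [0,0,0,0]
    - [0,0,0,0]
    - [0,0,0,0]
    - [0,0,0,0]
    - [0,0,0,0]
  claw: 0
  newtons: 60

```text
time_s: 9.2
tcp_pos: [493.5, 327.9, 54.3]
orientation: [0.72, 0.694, 0.003, 0.001]
ft_force: [5.3, 0.3, 4.1]
gripper_width: 0.513
finger_force: 62.5
```

Run:
```python
from h import *
c=cam("wrist"); st(); s=cam("side")
o=np.concatenate([c["image"][60:460,100:500],cv2.resize(s["image"][110:210,230:330],None,fx=4,fy=4,interpolation=2)],1)
cv2.imwrite("pics/g1.png",o[:,:,::-1])
```

```text
9.25 tcp [493.6 327.9  54.3] R [[0.037, 0.999, 0.006], [0.999, -0.037, 0.002], [0.002, 0.006, -1.0]] f [ 5.5 -0.9  3.6] w 0.518 ff 62.480849185958505
```

View pics/g1.png

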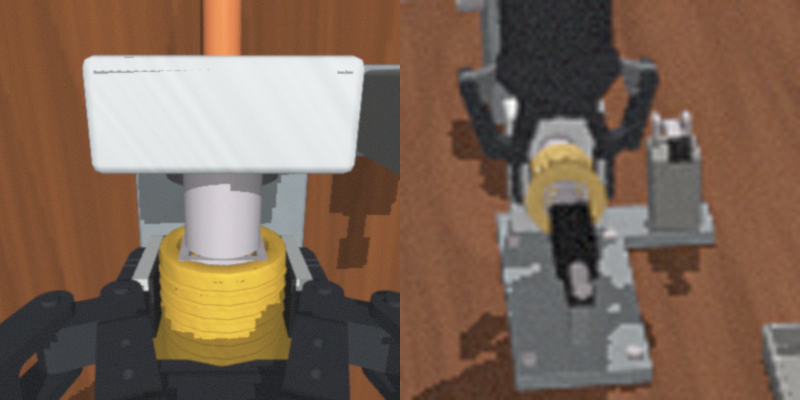

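The fingers grip the sleeve squarely: width is 0.513 of the 85 mm opening (about 44 mm), at 62 N. Pulling back now.

Call:
send_rows:
  increments:
    - [0.1,0,0,0]
    - [0.2,0,0,0]
    - [0.3,0,0,0]
    - [0.33,0,0,0]
    - [0.33,0,0,0]

```text
time_s: 9.8
tcp_pos: [494.0, 339.4, 54.3]
orientation: [0.72, 0.694, 0.001, 0.002]
ft_force: [5.5, -9.5, 6.2]
gripper_width: 0.516
finger_force: 62.7
```

Call:
send_rows:
  increments:
    - [0,0,0,0]
    - [0,0,0,0]
    - [0,0,0,0]
    - [0,0,0,0]
    - [0,0,0,0]

```text
time_s: 10.3
tcp_pos: [494.0, 339.2, 54.3]
orientation: [0.72, 0.694, 0.001, 0.002]
ft_force: [5.5, -10.9, 5.9]
gripper_width: 0.514
finger_force: 62.8
```

Run:
```python
from h import *
c=cam("wrist"); st(); s=cam("side")
o=np.concatenate([c["image"][60:460,100:500],cv2.resize(s["image"][110:210,230:330],None,fx=4,fy=4,interpolation=2)],1)
cv2.imwrite("pics/g2.png",o[:,:,::-1])
```

```text
10.35 tcp [494.  339.2  54.3] R [[0.037, 0.999, 0.005], [0.999, -0.037, -0.001], [-0.001, 0.005, -1.0]] f [  3.8 -10.9   5.8] w 0.514 ff 62.75451614521444
```

View pics/g2.png

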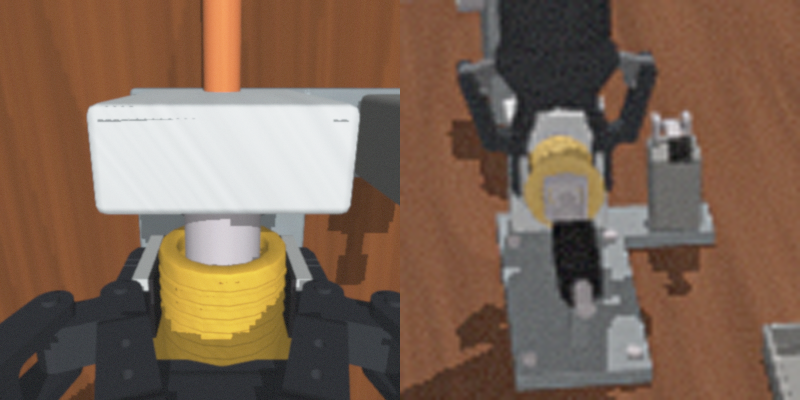

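The sleeve is back about 11.3 mm at 10.8 N, matching the spring's rating, and the nozzle body has moved out towards −y. I'll hold a little longer and then let go.

Call:
send_rows:
  increments:
    - [0.03,0,0,0]
    - [0.03,0,0,0]
    - [0.03,0,0,0]
    - [0.03,0,0,0]
    - [0.03,0,0,0]

```text
time_s: 10.9
tcp_pos: [494.0, 340.3, 54.3]
orientation: [0.72, 0.694, 0.001, 0.002]
ft_force: [4.9, -10.8, 6.3]
gripper_width: 0.515
finger_force: 62.8
```

Call:
send_rows:
  increments:
    - [0,0,0,0]
    - [0,0,0,0]
    - [0,0,0,0]
    - [0,0,0,0]
    - [0,0,0,0]
  claw: 1

```text
time_s: 11.4
tcp_pos: [491.7, 342.0, 52.3]
orientation: [0.72, 0.694, -0.0, -0.0]
ft_force: [-0.8, 0.2, 0.7]
gripper_width: 0.999
finger_force: 0.0
```

Call:
send_rows:
  increments:
    - [0,0,-0.8,0]
    - [0,0,-1.8,0]
    - [0,0,-2.8,0]
    - [-1.0,0,-3.2,0]
    - [-1.8,0,-3.2,0]

```text
time_s: 11.9
tcp_pos: [489.8, 269.5, 183.1]
orientation: [0.719, 0.695, 0.002, 0.001]
ft_force: [0.2, 1.0, -1.8]
gripper_width: 1.003
finger_force: 0.0
```

Call:
send_rows:
  increments:
    - [0,0,0,0]
    - [0,0,0,0]
    - [0,0,0,0]

```text
time_s: 12.2
tcp_pos: [489.2, 270.6, 180.1]
orientation: [0.72, 0.694, -0.0, -0.0]
ft_force: [0.7, 0.5, -0.8]
gripper_width: 1.004
finger_force: 0.0
```

Run:
```python
from h import *
c=cam("wrist"); save(c,"w3"); st()
for l in ["sleeve_grip","nozzle_mid","nozzle_spout","nozzle_tail","tray","air_point"]:
    r=spot_point("wrist",l); z={"tray":0,"air_point":0}.get(l,75)
    print(l,[(np.round(x["xy"]).astype(int).tolist(),round(x["confidence"],2),np.round(px2w(c,x["xy"],z)[:2],1)) for x in r[:3]])
```

```text
12.25 tcp [489.1 270.7 180. ] R [[0.035, 0.999, -0.0], [0.999, -0.035, 0.0], [0.0, -0.0, -1.0]] f [-0.6  0.7  0.1] w 1.004 ff 0.0
sleeve_grip [([327, 172], 0.76, array([494., 321.]))]
nozzle_mid [([324, 308], 0.68, array([488.4, 222.7]))]
nozzle_spout [([325, 386], 0.9, array([487.4, 155.1])), ([322, 191], 0.7, array([490.4, 308.1]))]
nozzle_tail []
tray []
air_point [([321, 188], 0.72, array([489.4, 300.1]))]
```

View pics/w3.png

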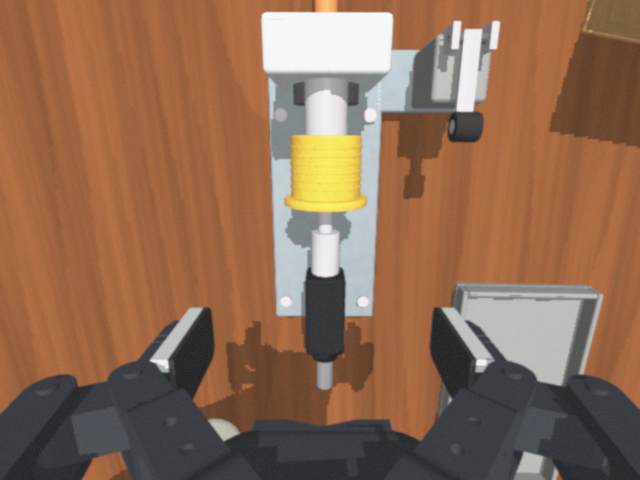

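The sleeve is fully forward with its flange at (326,202). The nozzle has come out 25 mm, with the body spanning (325,268–358) and mid at y≈222. Next I grip the body.

Call:
send_rows:
  increments:
    - [-1.2,0.03,0.3,0]
    - [-1.2,0.03,1.3,0]
    - [-1.2,0.03,2.2,0]
    - [-1.2,0.03,2.92,0]
    - [-1.2,0.03,2.92,0]
  claw: 0.85

```text
time_s: 13.05
tcp_pos: [486.9, 221.5, 60.5]
orientation: [0.72, 0.694, -0.003, -0.002]
ft_force: [-0.2, -0.0, 0.4]
gripper_width: 0.848
finger_force: 0.0
```

Call:
send_rows:
  increments:
    - [0,0,0,0]
    - [0,0,0,0]
    - [0,0,0,0]
    - [0,0,0,0]
    - [0,0,0,0]
  claw: 0
  newtons: 40

```text
time_s: 13.55
tcp_pos: [489.5, 222.2, 65.1]
orientation: [0.72, 0.694, 0.001, 0.001]
ft_force: [-0.5, -0.1, 6.8]
gripper_width: 0.32
finger_force: 39.9
```

Run:
```python
from h import *
c=cam("wrist"); st(); s=cam("side")
o=np.concatenate([c["image"][80:480,120:520],cv2.resize(s["image"][110:210,230:330],None,fx=4,fy=4,interpolation=2)],1)
cv2.imwrite("pics/g3.png",o[:,:,::-1])
```

```text
13.6 tcp [489.5 222.1  65.1] R [[0.036, 0.999, 0.003], [0.999, -0.036, 0.001], [0.001, 0.003, -1.0]] f [-0.8  0.   7.1] w 0.318 ff 39.926456809043884
```

View pics/g3.png

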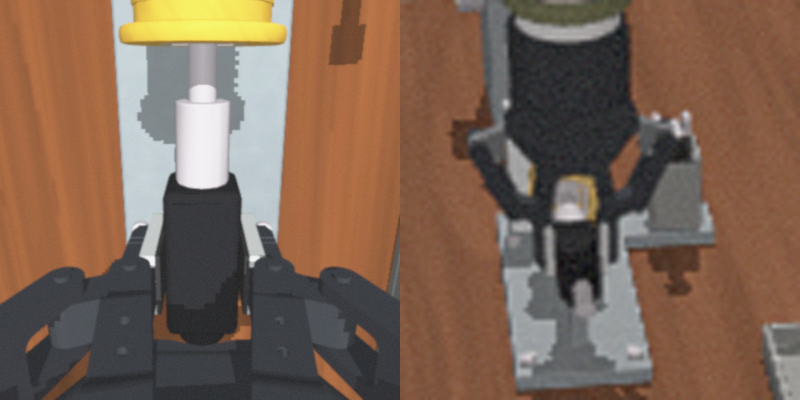

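The body is gripped at 27 mm and 40 N. Now I draw it straight out along −y, then lift and go to the tray.

Call:
send_rows:
  increments:
    - [-0.1,0,-0.03,0]
    - [-0.3,0,-0.04,0]
    - [-0.5,0,-0.04,0]
    - [-0.7,0,-0.04,0]
    - [-1.0,0,-0.04,0]

```text
time_s: 14.15
tcp_pos: [487.2, 181.2, 65.1]
orientation: [0.72, 0.694, 0.0, -0.0]
ft_force: [0.1, 0.5, -1.0]
gripper_width: 0.314
finger_force: 39.6
```

Call:
send_rows:
  increments:
    - [-0.3,0,-0.2,0]
    - [-0.3,0,-0.8,0]
    - [-0.3,0,-1.8,0]
    - [-0.3,0,-2.4,0]
    - [-0.3,0,-2.4,0]

```text
time_s: 14.65
tcp_pos: [488.2, 169.3, 164.7]
orientation: [0.72, 0.694, 0.003, 0.002]
ft_force: [0.2, 0.1, -2.0]
gripper_width: 0.32
finger_force: 39.9
```

Run:
```python
from h import *
c=cam("wrist"); st(); s=cam("side"); t=cam("top"); 
for nm,k in(("side",s),("top",t)):
    r=spot_point(nm,"tray"); print([(np.round(x["xy"]),round(x["confidence"],2),np.round(px2w(k,x["xy"],0)[:2],1)) for x in r[:3]])
for n,uv in [("a",(211,148)),("b",(304,151)),("c",(303,204)),("d",(209,199))]: print(n,np.round(px2w(t,uv,22),1))
o=np.concatenate([c["image"][140:480,100:500],cv2.resize(t["image"][130:215,190:320],(520,340),interpolation=2)[:,:400]],1)
cv2.imwrite("pics/g4.png",o[:,:,::-1])
units(668,78,130,-2)
```

```text
14.7 tcp [487.2 169.3 162.4] R [[0.037, 0.999, 0.003], [0.999, -0.037, 0.0], [0.0, 0.003, -1.0]] f [-0.1 -0.4 -3.8] w 0.317 ff 39.90427494049072
[(array([353., 217.]), 0.82, array([679.1, 103.9])), (array([277., 161.]), 0.62, array([525. , 433.1]))]
[(array([254., 176.]), 0.6, array([670.3,  96.3]))]
a [733.8 199.7  22. ]
b [731.8 -28.3  22. ]
c [600.9 -29.1  22. ]
d [608.  200.1  22. ]
units [-2.122  4.628  0.735] turn -0.01 yaw -2.1
```

View pics/g4.png

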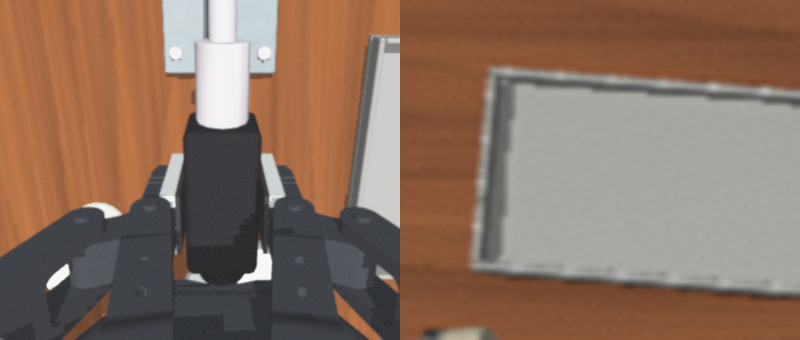

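The nozzle is held straight and drawn fully clear of the coupler. The tray is turned about −3° and its centre is near (669,95). Moving over it.

Call:
send_rows:
  increments:
    - [-0.5,1.1,0,0.15]
    - [-1.0,2.2,0,0.15]
    - [-1.5,3.3,0,0.15]
    - [-2.04,4.4,0,0.15]
    - [-2.04,4.65,0,0.15]

```text
time_s: 15.4
tcp_pos: [672.6, 78.1, 158.4]
orientation: [0.726, 0.687, -0.001, -0.0]
ft_force: [-1.3, -0.1, -2.6]
gripper_width: 0.323
finger_force: 40.3
```

Call:
send_rows:
  increments:
    - [0,0,0.3,0]
    - [0,0,0.9,0]
    - [0,0,1.3,0]
    - [0,0,1.3,0]
    - [0,0,1.3,0]

```text
time_s: 15.9
tcp_pos: [669.0, 82.2, 108.8]
orientation: [0.725, 0.689, -0.0, -0.0]
ft_force: [0.0, 0.1, -1.5]
gripper_width: 0.322
finger_force: 40.2
```

Run:
```python
from h import *
for i in range(2): c=cam("wrist")
save(c,"w4"); st(); print(np.linalg.inv(c["M"])[:3,3])
r=spot_point("wrist","tray"); print([(np.round(x["xy"]),round(x["confidence"],2),np.round(px2w(c,x["xy"],0)[:2],1)) for x in r[:3]])
```

```text
16.0 tcp [669.7  82.  110.1] R [[0.051, 0.999, 0.001], [0.999, -0.051, -0.0], [0.0, 0.001, -1.0]] f [-0.1 -0.1 -1.8] w 0.318 ff 40.22468447685242
[-664.20603157 -110.13264064 -294.54870198]
[]
```

View pics/w4.png

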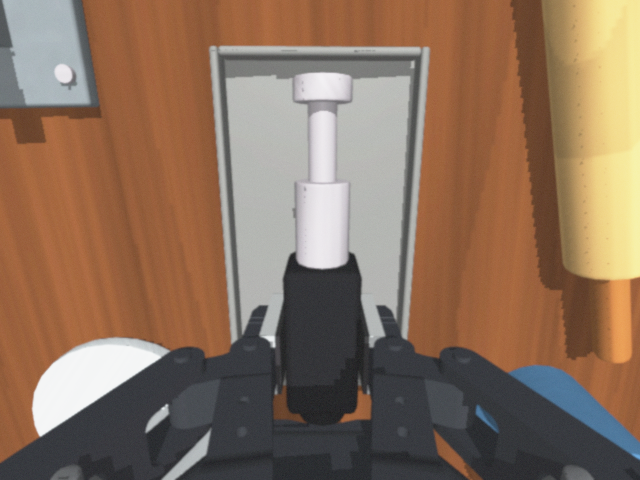

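This view shows the nozzle centred over the tray. The tray rim is at (211–428,48), and the tail end at (322,88) is well inside. Lowering needs only numbers from here.

Run:
```python
from h import *
c=cam("wrist"); st()
for uv,z in [((211,48),22),((428,48),22),((233,330),22),((408,330),22),((322,75),110)]: print(uv,np.round(px2w(c,uv,z),1))
```

```text
16.1 tcp [669.9  81.8 110.1] R [[0.052, 0.999, 0.002], [0.999, -0.052, -0.0], [-0.0, 0.002, -1.0]] f [ 0.5 -0.2 -1.8] w 0.323 ff 40.224952697753906
(211, 48) [613.9 205.1  22. ]
(428, 48) [735.3 199.   22. ]
(233, 330) [605.1  28.4  22. ]
(408, 330) [726.9  22.1  22. ]
(322, 75) [674.4 175.6 110. ]
```

Call:
send_rows:
  increments:
    - [0,0,0.8,0]
    - [0,0,1.6,0]
    - [0,0,2.1,0]
    - [0,0,2.3,0]
    - [0,0,2.4,0]

```text
time_s: 16.6
tcp_pos: [669.9, 81.7, 13.2]
orientation: [0.725, 0.689, 0.0, 0.0]
ft_force: [0.4, 0.3, -2.0]
gripper_width: 0.317
finger_force: 40.3
```

Call:
send_rows:
  increments:
    - [0,0,0,0]
    - [0,0,0.04,0]
    - [0,0,0.08,0]
    - [0,0,0.09,0]
    - [0,0,0.09,0]

```text
time_s: 17.1
tcp_pos: [669.8, 81.6, 9.8]
orientation: [0.725, 0.689, 0.0, 0.0]
ft_force: [-0.7, -0.8, -2.0]
gripper_width: 0.32
finger_force: 40.3
```

Call:
send_rows:
  increments:
    - [0,0,0,0]
    - [0,0,0,0]
    - [0,0,0,0]
    - [0,0,0,0]
  claw: 0.6

```text
time_s: 17.5
tcp_pos: [669.8, 81.6, 9.7]
orientation: [0.725, 0.689, 0.0, 0.0]
ft_force: [0.4, 1.1, -0.3]
gripper_width: 0.6
finger_force: 0.0
```

Call:
send_rows:
  increments:
    - [0,0,-0.5,0]
    - [0,0,-1.5,0]
    - [0,0,-2.5,0]
    - [0,0,-3.5,0]
    - [0,0,-4.5,0]

```text
time_s: 18.0
tcp_pos: [669.5, 81.7, 191.4]
orientation: [0.725, 0.689, 0.0, 0.0]
ft_force: [0.5, -0.6, 0.3]
gripper_width: 0.603
finger_force: 0.0
```

Call:
send_rows:
  increments:
    - [0,0,0,0]
    - [0,0,0,0]
    - [0,0,0,0]
  claw: 1

```text
time_s: 18.3
tcp_pos: [669.2, 81.6, 188.0]
orientation: [0.725, 0.689, -0.001, -0.001]
ft_force: [0.4, 0.1, -0.1]
gripper_width: 0.999
finger_force: 0.0
```

Run:
```python
from h import *
c=cam("wrist"); save(c,"w5"); st()
for l in ["nozzle_mid","nozzle_spout","nozzle_tail","tray"]:
    r=spot_point("wrist",l); print(l,[(np.round(x["xy"]).astype(int).tolist(),round(x["confidence"],2),np.round(px2w(c,x["xy"],0 if l=="tray" else 19)[:2],1)) for x in r[:3]])
t=cam("top"); save(t,"top2")
for l in ["nozzle_mid","nozzle_spout","nozzle_tail","tray"]:
    r=spot_point("top",l); print(l,[(np.round(x["xy"]).astype(int).tolist(),round(x["confidence"],2),np.round(px2w(t,x["xy"],0 if l=="tray" else 19)[:2],1)) for x in r[:3]])
g=t["image"].astype(int)
print("cups",[(np.round(x["xy"]).astype(int).tolist(),round(x["confidence"],2),g[int(x["xy"][1]),int(x["xy"][0])].tolist(),np.round(px2w(t,x["xy"],0)[:2])) for x in spot_point("top","cup_a")])
# rim fit of grey cups in top image by hough
gr=cv2.medianBlur(cv2.cvtColor(t["image"],cv2.COLOR_RGB2GRAY),3)
h=cv2.HoughCircles(gr,cv2.HOUGH_GRADIENT,1,25,param1=120,param2=16,minRadius=12,maxRadius=18)
for x,y,r in h[0]:
    if 280<x<560 and 130<y<340: print(round(float(x),1),round(float(y),1),r,g[int(y),int(x)],np.round(px2w(t,(x,y),90)[:2]))
```

```text
18.35 tcp [669.2  81.6 187.8] R [[0.052, 0.999, -0.003], [0.999, -0.052, 0.0], [-0.0, -0.003, -1.0]] f [-0.5  0.3  0. ] w 0.997 ff 0.0
nozzle_mid []
nozzle_spout [([323, 296], 0.69, array([665.9,  14.2]))]
nozzle_tail [([324, 113], 0.65, array([674.4, 171.7]))]
tray []
nozzle_mid [([259, 176], 0.75, array([667.5,  80.5]))]
nozzle_spout [([287, 174], 0.58, array([673.6,  12.8]))]
nozzle_tail [([221, 176], 0.5, array([666.9, 173.4]))]
tray [([258, 176], 0.79, array([669.8,  85.6]))]
cups [([454, 227], 0.9, [137, 133, 136], array([ 555., -403.])), ([512, 225], 0.82, [112, 57, 143], array([ 564., -549.])), ([344, 179], 0.8, [141, 139, 139], array([ 668., -129.])), ([414, 256], 0.69, [154, 79, 197], array([ 481., -306.])), ([399, 194], 0.66, [139, 135, 137], array([ 633., -266.])), ([455, 284], 0.6, [242, 218, 53], array([ 414., -407.])), ([407, 312], 0.57, [199, 170, 44], array([ 343., -290.]))]
459.5 283.5 15.0 [254 246  69] [ 418. -395.]
402.5 190.5 15.0 [209 203 208] [ 630. -262.]
314.5 243.5 14.7 [149 145 148] [502. -60.]
414.5 317.5 15.0 [254 247  69] [ 338. -292.]
343.5 172.5 14.9 [152 147 151] [ 669. -124.]
556.5 201.5 17.4 [180 180 163] [ 612. -621.]
526.5 221.5 15.2 [151  73 192] [ 564. -551.]
463.5 228.5 14.0 [218 212 216] [ 545. -404.]
383.5 141.5 13.0 [253 253 251] [ 744. -216.]
435.5 158.5 16.2 [253 253 250] [ 707. -338.]
416.5 252.5 12.7 [155  78 199] [ 487. -296.]
```

The nozzle lies in the tray: tail about (674,172), spout about (666,14). Next I measure the base cup from above.

Call:
send_rows:
  increments:
    - [-0.8,-0.85,0,0]
    - [-1.6,-1.7,0,0]
    - [-2.4,-2.55,0,0]
    - [-3.2,-3.4,0,0]
    - [-3.75,-3.95,0,0]

```text
time_s: 19.35
tcp_pos: [502.0, -61.1, 189.8]
orientation: [0.725, 0.688, -0.0, 0.0]
ft_force: [0.6, -0.4, -0.2]
gripper_width: 1.003
finger_force: 0.0
```

Call:
send_rows:
  increments:
    - [0,0,0,0]
    - [0,0,0,0]
    - [0,0,0,0]

```text
time_s: 19.65
tcp_pos: [504.8, -59.6, 189.6]
orientation: [0.725, 0.689, 0.0, 0.0]
ft_force: [0.5, -0.1, -0.3]
gripper_width: 1.001
finger_force: 0.0
```

```bash
cat >> h.py <<'E'
def rim(c,x,y,z,half=70,name=None,rr=34):
    """rectify the view onto plane z around (x,y); find circle of radius rr mm"""
    s=4; n=2*half*s; M=np.linalg.inv(c["M"]); K=np.array([[c["fx"],0,c["cx"]],[0,c["fy"],c["cy"]],[0,0,1]])
    P=K@np.diag([1,-1,-1])@M[:3]          # world -> pixel
    A=np.array([[0,-1/s,x+half],[-1/s,0,y+half],[0,0,z],[0,0,1]])  # (col,row,1)->world: row down = -x, col right = -y
    im=cv2.warpPerspective(c["image"],P@A,(n,n),flags=cv2.INTER_LINEAR|cv2.WARP_INVERSE_MAP)
    g=cv2.medianBlur(cv2.cvtColor(im,cv2.COLOR_RGB2GRAY),5)
    h=cv2.HoughCircles(g,cv2.HOUGH_GRADIENT_ALT,1.5,40,param1=150,param2=0.5,minRadius=int((rr-2.5)*s),maxRadius=int((rr+2)*s))
    if h is None: h=cv2.HoughCircles(g,cv2.HOUGH_GRADIENT,1,40,param1=100,param2=25,minRadius=int((rr-2.5)*s),maxRadius=int((rr+2)*s)); print("alt failed")
    if name: cv2.imwrite("pics/%s.png"%name,im[:,:,::-1])
    out=[] if h is None else [(round(float(x+half-q[1]/s),1),round(float(y+half-q[0]/s),1),round(float(q[2]/s),1)) for q in h.reshape(-1,h.shape[-1])[:4]]
    print("rim",out); return out
E
python3 - <<'E'
from h import *
for i in range(2): c=cam("wrist")
save(c,"w6"); st(); print(np.round(get_obs()["joint_positions"],2)); rim(c,503,-60,108,name="rimbase"); rim(c,503,-60,18,half=90,rr=70,name="wheelr"); units(669,-125,190,-2.9)
print([(np.round(x["xy"]).astype(int).tolist(),round(x["confidence"],2),np.round(px2w(c,x["xy"],18)[:2],1)) for x in spot_point("wrist","base_cup")])
E
```

```text
19.75 tcp [504.8 -59.4 189.3] R [[0.051, 0.999, -0.0], [0.999, -0.051, 0.0], [0.0, -0.0, -1.0]] f [-0.7  0.8 -0.9] w 0.999 ff 0.0
[-0.35  0.34  1.48  0.    1.31 -0.3 ]
rim [(500.6, -57.5, 33.1)]
rim [(508.2, -50.6, 69.4)]
units [-1.431  4.184 -0.017] turn -0.0 yaw -2.9
[([316, 223], 0.57, array([499.4, -59.1]))]
```

Call:
send_rows:
  increments:
    - [-0.4,1.1,0,0]
    - [-0.8,2.2,0,0]
    - [-1.2,3.3,0,0]
    - [-1.43,4.18,0,0]
    - [-1.43,4.18,0,0]

```text
time_s: 20.3
tcp_pos: [671.1, -126.6, 187.1]
orientation: [0.725, 0.689, -0.0, -0.0]
ft_force: [-0.9, -0.1, -1.3]
gripper_width: 0.998
finger_force: 0.0
```

Call:
send_rows:
  increments:
    - [0,0,0,0]
    - [0,0,0,0]
    - [0,0,0,0]

```text
time_s: 20.6
tcp_pos: [667.6, -125.2, 190.1]
orientation: [0.725, 0.689, 0.0, 0.0]
ft_force: [-0.3, 0.3, 0.4]
gripper_width: 1.001
finger_force: 0.0
```

Run:
```python
from h import *
for i in range(2): c=cam("wrist")
save(c,"w7"); st(); r=rim(c,669,-125,90,name="rimA"); 
if r: units(r[0][0],r[0][1],58,-2.9)
```

```text
20.7 tcp [ 667.7 -125.4  190.2] R [[0.052, 0.999, 0.001], [0.999, -0.052, -0.0], [-0.0, 0.001, -1.0]] f [ 0.1  0.1 -0.8] w 0.999 ff 0.0
rim [(670.0, -118.8, 33.4)]
units [0.168 0.047 3.305] turn -0.01 yaw -3.0
```

Call:
send_rows:
  increments:
    - [0.12,0.05,0.9,0]
    - [0.12,0.05,1.8,0]
    - [0.12,0.05,2.6,0]
    - [0.12,0.05,3.1,0]
    - [0.12,0.05,3.3,0]

```text
time_s: 21.2
tcp_pos: [669.3, -120.6, 55.6]
orientation: [0.725, 0.689, -0.001, -0.001]
ft_force: [-0.1, -0.2, 0.2]
gripper_width: 0.997
finger_force: 0.0
```

Call:
send_rows:
  increments:
    - [0,0,0,0]
    - [0,0,0,0]
    - [0,0,0,0]
    - [0,0,0,0]
    - [0,0,0,0]
  claw: 0
  newtons: 40

```text
time_s: 21.7
tcp_pos: [670.7, -121.2, 58.5]
orientation: [0.725, 0.689, 0.0, 0.001]
ft_force: [-0.9, 0.9, 3.1]
gripper_width: 0.797
finger_force: 45.4
```

Call:
send_rows:
  increments:
    - [0,0,-0.6,0]
    - [0,0,-1.6,0]
    - [0,0,-2.6,0]
    - [0,0,-3.5,0]
    - [0,0,-3.5,0]

```text
time_s: 22.2
tcp_pos: [672.0, -121.6, 203.8]
orientation: [0.725, 0.689, 0.002, 0.005]
ft_force: [0.3, 0.0, -1.0]
gripper_width: 0.796
finger_force: 46.0
```

Run:
```python
from h import *
st(); units(502,-59,198,-2.9)
```

```text
22.2 tcp [ 672.  -121.6  203.8] R [[0.052, 0.999, 0.01], [0.999, -0.052, -0.004], [-0.003, 0.01, -1.0]] f [ 0.3  0.  -1. ] w 0.796 ff 45.9618397387203
units [ 1.342 -4.327  0.096] turn -0.01 yaw -3.0
```

Call:
send_rows:
  increments:
    - [0.35,-1.1,0,0]
    - [0.7,-2.2,0,0]
    - [1.05,-3.3,0,0]
    - [1.33,-4.25,0,0]
    - [1.33,-4.25,0,0]

```text
time_s: 22.7
tcp_pos: [498.8, -57.0, 197.1]
orientation: [0.725, 0.689, -0.001, -0.002]
ft_force: [0.6, 0.0, -1.4]
gripper_width: 0.796
finger_force: 46.3
```

Call:
send_rows:
  increments:
    - [0,0,0,0]
    - [0,0,0,0]
    - [0,0,0,0]

```text
time_s: 23.0
tcp_pos: [504.1, -59.5, 197.2]
orientation: [0.725, 0.688, -0.0, -0.0]
ft_force: [-1.1, 0.0, -1.8]
gripper_width: 0.799
finger_force: 46.3
```

Run:
```python
from h import *
for i in range(2): c=cam("wrist")
s=cam("side"); save(s,"s2"); save(c,"w8"); st(); units(502,-59,110.5,-2.9)
rim(s,502,-59,108,name="sideb"); 
for r in spot_point("side","base_cup"): print(r["xy"],r["confidence"])
print(w2px(s,(502,-59,108)),w2px(s,(502,-59,140)))
```

```text
23.15 tcp [503.8 -59.4 197.2] R [[0.052, 0.999, -0.0], [0.999, -0.052, 0.0], [0.0, -0.0, -1.0]] f [ 0.3  0.5 -1.5] w 0.799 ff 46.27595973341158
units [ 0.006 -0.045  2.168] turn -0.01 yaw -3.0
alt failed
rim []
[295.3, 255.1] 0.95
[295.02574318 225.05425789] [294.97634674 212.6988397 ]
```

Call:
send_rows:
  increments:
    - [0,-0.03,0.4,0]
    - [0,-0.03,0.8,0]
    - [0,-0.03,1.2,0]
    - [0,-0.03,1.6,0]
    - [0,-0.03,1.9,0]

```text
time_s: 23.7
tcp_pos: [502.2, -59.1, 120.5]
orientation: [0.725, 0.689, -0.0, -0.0]
ft_force: [-0.2, -0.1, -1.1]
gripper_width: 0.796
finger_force: 46.3
```

Call:
send_rows:
  increments:
    - [0,0,0,0]
    - [0,0,0.1,0]
    - [0,0,0.2,0]
    - [0,0,0.25,0]
    - [0,0,0.25,0]

```text
time_s: 24.2
tcp_pos: [501.4, -58.8, 111.5]
orientation: [0.725, 0.689, -0.001, -0.001]
ft_force: [-4.7, 0.5, -1.1]
gripper_width: 0.792
finger_force: 46.4
```

Call:
send_rows:
  increments:
    - [0,-0.03,0.02,0]
    - [0,-0.03,0.02,0]
    - [0,-0.03,0.02,0]
    - [0,-0.03,0.02,0]
    - [0,-0.03,0.02,0]
  claw: 1

```text
time_s: 24.7
tcp_pos: [501.2, -59.1, 110.8]
orientation: [0.725, 0.689, 0.0, 0.0]
ft_force: [-0.6, 0.5, 0.1]
gripper_width: 1.003
finger_force: 0.0
```

Call:
send_rows:
  increments:
    - [0,0,-0.5,0]
    - [0,0,-1.2,0]
    - [0,0,-2.2,0]
    - [0,0,-3.2,0]
    - [0,0,-3.2,0]

```text
time_s: 25.2
tcp_pos: [502.8, -59.5, 243.8]
orientation: [0.725, 0.689, 0.002, 0.005]
ft_force: [0.3, -0.3, -0.1]
gripper_width: 0.998
finger_force: 0.0
```

Call:
send_rows:
  increments:
    - [0,0,0,0]
    - [0,0,0,0]

```text
time_s: 25.4
tcp_pos: [500.6, -58.9, 237.6]
orientation: [0.725, 0.689, -0.0, -0.001]
ft_force: [-0.2, 0.6, -0.4]
gripper_width: 1.001
finger_force: 0.0
```

Run:
```python
from h import *
for i in range(2): c=cam("wrist")
save(c,"w9"); st(); rim(c,501,-58,142,name="rimn1"); rim(c,501,-58,108)
t=cam("top"); g=t["image"].astype(int); print([(np.round(x["xy"]).astype(int).tolist(),g[int(x["xy"][1]),int(x["xy"][0])].tolist(),np.round(px2w(t,x["xy"],0)[:2])) for x in spot_point("top","cup_a")])
rim(t,545,-404,90);rim(t,630,-263,90)
units(630,-263,245,-2.9)
```

```text
25.5 tcp [500.6 -58.9 237.5] R [[0.052, 0.999, -0.002], [0.999, -0.052, 0.001], [0.001, -0.002, -1.0]] f [ 0.6  0.4 -0.3] w 1.0 ff 0.0
rim [(501.6, -58.5, 33.3)]
rim [(496.0, -69.0, 34.5)]
[([410, 255], [103, 54, 131], array([ 482., -296.])), ([453, 281], [206, 176, 46], array([ 421., -402.])), ([468, 238], [146, 143, 145], array([ 529., -439.])), ([514, 227], [119, 61, 151], array([ 559., -552.])), ([399, 196], [151, 149, 151], array([ 629., -267.]))]
alt failed
rim []
alt failed
rim []
units [-4.927  3.491 -0.187] turn -0.01 yaw -3.0
```

Cup A is nested: its rim is at (501.6,−58.5) and the radius fits z=142. The far cup has meanwhile been knocked to about (529,−439), so I'll re-measure it there. Going to cup B.

Call:
send_rows:
  increments:
    - [-0.95,0.7,0,0]
    - [-1.9,1.4,0,0]
    - [-2.9,2.1,0,0]
    - [-3.9,2.8,0,0]
    - [-4.9,3.5,0,0]

```text
time_s: 26.1
tcp_pos: [631.3, -263.7, 238.0]
orientation: [0.725, 0.689, -0.0, -0.0]
ft_force: [0.1, 0.8, -0.4]
gripper_width: 0.998
finger_force: 0.0
```

Call:
send_rows:
  increments:
    - [0,0,0.6,0]
    - [0,0,1.15,0]
    - [0,0,1.15,0]
    - [0,0,1.15,0]

```text
time_s: 26.5
tcp_pos: [630.7, -261.9, 192.9]
orientation: [0.725, 0.689, -0.0, -0.0]
ft_force: [0.2, 1.1, -0.2]
gripper_width: 1.002
finger_force: 0.0
```

Run:
```python
from h import *
for i in range(2): c=cam("wrist")
save(c,"w10"); st(); r=rim(c,630,-263,90,name="rimB"); print(np.round(get_obs()["joint_positions"],2))
if r: units(r[0][0],r[0][1]-2,58,-2.9)
```

```text
26.6 tcp [ 631.  -262.   194.3] R [[0.052, 0.999, 0.002], [0.999, -0.052, -0.001], [-0.001, 0.002, -1.0]] f [ 0.2 -0.3  0.8] w 0.997 ff 0.0
rim [(628.8, -260.9, 33.6)]
[-0.57  0.65  0.94 -0.    1.56 -0.51]
units [-0.021 -0.062  3.408] turn -0.01 yaw -3.0
```

Call:
send_rows:
  increments:
    - [0,-0.06,0.9,0]
    - [0,-0.06,1.8,0]
    - [0,-0.06,2.7,0]
    - [0,-0.06,3.2,0]
    - [0,-0.06,3.37,0]

```text
time_s: 27.1
tcp_pos: [627.9, -261.5, 56.8]
orientation: [0.725, 0.689, -0.0, -0.001]
ft_force: [-0.1, -0.3, 0.2]
gripper_width: 1.0
finger_force: 0.0
```

Call:
send_rows:
  increments:
    - [0,0,0,0]
    - [0,0,0,0]
    - [0,0,0,0]
    - [0,0,0,0]
    - [0,0,0,0]
  claw: 0

```text
time_s: 27.6
tcp_pos: [628.9, -262.3, 59.7]
orientation: [0.725, 0.689, 0.0, 0.001]
ft_force: [-0.7, -0.0, 6.8]
gripper_width: 0.79
finger_force: 45.7
```

Call:
send_rows:
  increments:
    - [0,0,-0.6,0]
    - [0,0,-1.6,0]
    - [0,0,-2.8,0]
    - [0,0,-4.0,0]
    - [0,0,-4.7,0]

```text
time_s: 28.1
tcp_pos: [628.6, -262.0, 250.7]
orientation: [0.725, 0.689, 0.001, 0.003]
ft_force: [0.3, 0.1, -1.1]
gripper_width: 0.8
finger_force: 45.9
```

Run:
```python
from h import *
get_obs(); c=cam("wrist"); st(); units(501.8,-59.5,240,-2.9)
```

```text
28.15 tcp [ 629.3 -262.4  254.5] R [[0.052, 0.999, 0.01], [0.999, -0.052, -0.006], [-0.006, 0.01, -1.0]] f [-0.6  0.4  2. ] w 0.794 ff 45.96996875949117
units [ 4.904 -3.45   0.3  ] turn -0.01 yaw -3.0
```

Call:
send_rows:
  increments:
    - [1.0,-0.7,0,0]
    - [2.0,-1.4,0,0]
    - [3.0,-2.1,0,0]
    - [4.0,-2.8,0,0]
    - [4.9,-3.43,0,0]

```text
time_s: 28.65
tcp_pos: [499.7, -57.2, 245.8]
orientation: [0.725, 0.689, 0.0, -0.0]
ft_force: [0.4, 0.6, -1.8]
gripper_width: 0.791
finger_force: 46.1
```

Call:
send_rows:
  increments:
    - [0,0,0,0]
    - [0,0,0,0]
    - [0,0,0,0]
    - [0,0,0,0]

```text
time_s: 29.05
tcp_pos: [501.8, -59.9, 245.6]
orientation: [0.726, 0.688, -0.0, -0.0]
ft_force: [0.3, -0.1, -0.9]
gripper_width: 0.789
finger_force: 46.2
```

Run:
```python
from h import *
st(); units(501.7,-59.9,147,-2.9)
```

```text
29.05 tcp [501.8 -59.9 245.6] R [[0.053, 0.999, -0.0], [0.999, -0.053, 0.0], [0.0, -0.0, -1.0]] f [ 0.3 -0.1 -0.9] w 0.789 ff 46.202193659173645
units [-1.000e-03 -3.000e-03  2.465e+00] turn -0.02 yaw -3.0
```

Call:
send_rows:
  increments:
    - [0,0,0.5,0]
    - [0,0,1.0,0]
    - [0,0,1.5,0]
    - [0,0,1.9,0]
    - [0,0,2.2,0]

```text
time_s: 29.55
tcp_pos: [501.5, -59.7, 156.5]
orientation: [0.726, 0.688, -0.0, -0.001]
ft_force: [0.4, 0.3, -0.8]
gripper_width: 0.792
finger_force: 46.2
```

Call:
send_rows:
  increments:
    - [0,0,0.05,0]
    - [0,0,0.15,0]
    - [0,0,0.25,0]
    - [0,0,0.26,0]
    - [0,0,0.26,0]

```text
time_s: 30.05
tcp_pos: [501.5, -59.1, 147.8]
orientation: [0.725, 0.688, 0.0, 0.0]
ft_force: [0.5, 0.5, -1.9]
gripper_width: 0.789
finger_force: 46.2
```

Call:
send_rows:
  increments:
    - [0,0,0.03,0]
    - [0,0,0.03,0]
    - [0,0,0.03,0]

```text
time_s: 30.35
tcp_pos: [501.4, -59.0, 146.4]
orientation: [0.725, 0.689, 0.0, 0.0]
ft_force: [-0.1, -0.2, -1.2]
gripper_width: 0.795
finger_force: 46.2
```

Call:
send_rows:
  increments:
    - [0,0,0,0]
    - [0,0,0,0]
    - [0,0,0,0]
    - [0,0,0,0]
    - [0,0,0,0]
  claw: 1

```text
time_s: 30.85
tcp_pos: [501.4, -59.0, 146.4]
orientation: [0.725, 0.689, -0.0, 0.0]
ft_force: [0.1, 0.2, 0.5]
gripper_width: 0.998
finger_force: 0.0
```

Call:
send_rows:
  increments:
    - [0,0,-0.5,0]
    - [0,0,-1.2,0]
    - [0,0,-2.2,0]
    - [0,0,-3.2,0]
    - [0,0,-3.2,0]

```text
time_s: 31.35
tcp_pos: [502.9, -59.5, 279.4]
orientation: [0.725, 0.689, 0.002, 0.004]
ft_force: [1.3, -0.6, 0.0]
gripper_width: 1.001
finger_force: 0.0
```

Call:
send_rows:
  increments:
    - [0,0,0,0]
    - [0,0,0,0]

```text
time_s: 31.55
tcp_pos: [501.0, -58.9, 273.2]
orientation: [0.725, 0.689, -0.001, -0.001]
ft_force: [0.4, -0.7, -1.2]
gripper_width: 1.002
finger_force: 0.0
```

Run:
```python
from h import *
for i in range(2): c=cam("wrist")
save(c,"w11"); st(); rim(c,501,-58,176,name="rimn2")
t=cam("top"); g=t["image"].astype(int); print([(np.round(x["xy"]).astype(int).tolist(),g[int(x["xy"][1]),int(x["xy"][0])].tolist(),np.round(px2w(t,x["xy"],0)[:2])) for x in spot_point("top","cup_a")])
units(530,-430,275,-2.9)
```

```text
31.65 tcp [501.  -58.9 273.1] R [[0.052, 0.999, -0.002], [0.999, -0.052, 0.001], [0.001, -0.002, -1.0]] f [-0.3 -0.1 -0.1] w 0.999 ff 0.0
rim [(500.9, -56.2, 33.5)]
[([467, 237], [159, 154, 157], array([ 530., -437.])), ([408, 311], [208, 177, 47], array([ 346., -292.])), ([412, 254], [104, 55, 132], array([ 486., -300.])), ([511, 228], [85, 41, 109], array([ 556., -547.])), ([452, 282], [205, 175, 44], array([ 420., -399.])), ([138, 206], [91, 90, 90], array([589., 379.]))]
units [-9.226  1.2   -0.045] turn -0.01 yaw -3.0
```

Call:
send_rows:
  increments:
    - [-1.2,0.15,0,0]
    - [-2.4,0.3,0,0]
    - [-3.6,0.45,0,0]
    - [-4.8,0.6,0,0]
    - [-6.0,0.75,0,0]

```text
time_s: 32.25
tcp_pos: [518.7, -302.2, 273.8]
orientation: [0.725, 0.688, 0.0, -0.0]
ft_force: [0.3, 0.8, 0.2]
gripper_width: 1.0
finger_force: 0.0
```

Call:
send_rows:
  increments:
    - [-1.2,0.15,0,0]
    - [-2.4,0.3,0,0]
    - [-3.38,0.45,0.4,0]
    - [-3.38,0.45,1.3,0]
    - [-3.38,0.45,2.0,0]

```text
time_s: 32.75
tcp_pos: [529.2, -437.2, 191.0]
orientation: [0.726, 0.688, 0.0, -0.001]
ft_force: [0.0, -0.2, 0.6]
gripper_width: 1.002
finger_force: 0.0
```

Call:
send_rows:
  increments:
    - [0,0,0,0]
    - [0,0,0,0]
    - [0,0,0,0]

```text
time_s: 33.05
tcp_pos: [530.5, -436.5, 196.6]
orientation: [0.725, 0.689, -0.0, 0.002]
ft_force: [-0.1, 0.6, -0.5]
gripper_width: 1.0
finger_force: 0.0
```

Run:
```python
from h import *
for i in range(2): c=cam("wrist")
save(c,"w12"); st(); r=rim(c,530,-436,90,name="rimC"); print(np.round(get_obs()["joint_positions"],2))
print([(np.round(x["xy"]).astype(int).tolist(),c["image"][int(x["xy"][1]),int(x["xy"][0])].tolist()) for x in find_in("wrist","cup_a")])
if r: units(r[0][0],r[0][1]-1.5,58,-2.9)
```

```text
33.15 tcp [ 530.3 -436.4  196.3] R [[0.052, 0.999, 0.002], [0.999, -0.051, -0.002], [-0.002, 0.002, -1.0]] f [-0.1 -0.9  0.6] w 0.998 ff 0.0
rim [(522.0, -436.5, 33.5)]
[-0.86  0.65  0.92 -0.    1.57 -0.81]
[([233, 34], [102, 52, 130]), ([308, 240], [206, 201, 207]), ([364, 361], [97, 47, 124]), ([42, 48], [138, 118, 10]), ([151, 187], [192, 162, 10])]
units [-0.046 -0.21   3.449] turn -0.01 yaw -3.0
```

Call:
send_rows:
  increments:
    - [-0.04,-0.2,0.9,0]
    - [-0.04,-0.2,1.8,0]
    - [-0.04,-0.2,2.7,0]
    - [-0.04,-0.2,3.2,0]
    - [-0.04,-0.2,3.4,0]

```text
time_s: 33.7
tcp_pos: [521.4, -436.8, 56.7]
orientation: [0.725, 0.689, 0.0, -0.001]
ft_force: [0.0, -0.6, 0.1]
gripper_width: 0.999
finger_force: 0.0
```

Call:
send_rows:
  increments:
    - [0,0,0,0]
    - [0,0,0,0]
    - [0,0,0,0]
    - [0,0,0,0]
    - [0,0,0,0]
  claw: 0

```text
time_s: 34.2
tcp_pos: [522.2, -437.9, 59.7]
orientation: [0.725, 0.689, -0.0, 0.001]
ft_force: [-0.9, 0.3, 5.2]
gripper_width: 0.781
finger_force: 45.5
```

Call:
send_rows:
  increments:
    - [0,0,-0.6,0]
    - [0,0,-1.6,0]
    - [0,0,-2.8,0]
    - [0,0,-4.0,0]
    - [0,0,-5.0,0]

```text
time_s: 34.7
tcp_pos: [521.7, -437.2, 261.3]
orientation: [0.725, 0.689, -0.0, 0.001]
ft_force: [0.5, 0.3, -1.4]
gripper_width: 0.779
finger_force: 45.9
```

Call:
send_rows:
  increments:
    - [0,0,-0.5,0]
    - [0,0,-0.5,0]
    - [0,0,-0.5,0]
    - [0,0,-0.5,0]

```text
time_s: 35.1
tcp_pos: [521.5, -437.0, 275.9]
orientation: [0.725, 0.689, 0.0, -0.002]
ft_force: [0.1, 0.1, -1.8]
gripper_width: 0.784
finger_force: 45.9
```

Run:
```python
from h import *
st(); units(501,-59,280,-2.9)
```

```text
35.1 tcp [ 521.5 -437.   275.9] R [[0.052, 0.999, -0.003], [0.999, -0.052, 0.003], [0.003, -0.003, -1.0]] f [ 0.1  0.1 -1.8] w 0.784 ff 45.905147002777085
units [ 9.412 -1.002 -0.072] turn -0.01 yaw -3.0
```

Call:
send_rows:
  increments:
    - [1.1,-0.12,0,0]
    - [2.2,-0.24,0,0]
    - [3.4,-0.36,0,0]
    - [4.6,-0.48,0,0]
    - [5.8,-0.6,0,0]

```text
time_s: 35.6
tcp_pos: [509.0, -202.4, 276.8]
orientation: [0.725, 0.688, -0.0, -0.001]
ft_force: [0.4, 0.4, -1.8]
gripper_width: 0.776
finger_force: 46.1
```

Call:
send_rows:
  increments:
    - [1.2,-0.13,0,0]
    - [2.4,-0.26,0,0]
    - [3.4,-0.38,0,0]
    - [3.62,-0.4,0,0]
    - [3.62,-0.4,0,0]

```text
time_s: 36.1
tcp_pos: [501.0, -57.9, 277.5]
orientation: [0.724, 0.689, -0.0, -0.001]
ft_force: [0.9, -0.3, -2.3]
gripper_width: 0.783
finger_force: 46.1
```

Call:
send_rows:
  increments:
    - [0,0,0,0]
    - [0,0,0,0]
    - [0,0,0,0]

```text
time_s: 36.4
tcp_pos: [501.5, -60.2, 277.9]
orientation: [0.726, 0.688, -0.0, -0.0]
ft_force: [0.8, -1.1, -1.0]
gripper_width: 0.781
finger_force: 46.1
```

Run:
```python
from h import *
s=cam("side"); save(s,"s3"); c=cam("wrist"); save(c,"w13"); st(); units(501.2,-58.5,181.5,-2.9)
```

```text
36.5 tcp [501.4 -59.8 278.1] R [[0.053, 0.999, -0.0], [0.999, -0.053, 0.0], [0.0, -0.0, -1.0]] f [ 0.4 -0.1 -2.3] w 0.781 ff 46.083212933444884
units [ 0.032 -0.007  2.416] turn -0.02 yaw -3.0
```

Call:
send_rows:
  increments:
    - [0.03,0,0.5,0]
    - [0.03,0,1.0,0]
    - [0.03,0,1.5,0]
    - [0.03,0,1.9,0]
    - [0.03,0,2.15,0]

```text
time_s: 37.0
tcp_pos: [501.2, -58.1, 191.2]
orientation: [0.725, 0.688, -0.0, -0.001]
ft_force: [-1.0, 0.1, -2.3]
gripper_width: 0.781
finger_force: 46.1
```

Call:
send_rows:
  increments:
    - [0,0,0.05,0]
    - [0,0,0.15,0]
    - [0,0,0.23,0]
    - [0,0,0.26,0]
    - [0,0,0.26,0]

```text
time_s: 37.5
tcp_pos: [501.5, -57.8, 182.1]
orientation: [0.725, 0.689, 0.0, 0.0]
ft_force: [-0.1, 0.4, -1.8]
gripper_width: 0.779
finger_force: 46.0
```

Call:
send_rows:
  increments:
    - [0,0,0.03,0]
    - [0,0,0.05,0]
    - [0,0,0.05,0]
    - [0,0,0.05,0]

```text
time_s: 37.9
tcp_pos: [501.5, -57.8, 180.0]
orientation: [0.725, 0.689, 0.0, 0.0]
ft_force: [0.2, -0.5, -2.5]
gripper_width: 0.782
finger_force: 46.0
```

Call:
send_rows:
  increments:
    - [0,0,0,0]
    - [0,0,0,0]
    - [0,0,0,0]
    - [0,0,0,0]
    - [0,0,0,0]
  claw: 1

```text
time_s: 38.4
tcp_pos: [501.5, -57.8, 180.0]
orientation: [0.725, 0.689, 0.0, 0.0]
ft_force: [0.1, 1.3, 0.0]
gripper_width: 1.003
finger_force: 0.0
```

Call:
send_rows:
  increments:
    - [0,0,-0.5,0]
    - [0,0,-1.2,0]
    - [0,0,-2.2,0]
    - [0,0,-3.0,0]
    - [0,0,-3.0,0]

```text
time_s: 38.9
tcp_pos: [502.6, -58.2, 304.2]
orientation: [0.725, 0.689, 0.002, 0.004]
ft_force: [-0.3, 0.1, -0.5]
gripper_width: 1.0
finger_force: 0.0
```

Call:
send_rows:
  increments:
    - [0,0,0,0]
    - [0,0,0,0]

```text
time_s: 39.1
tcp_pos: [501.1, -57.7, 298.8]
orientation: [0.725, 0.689, -0.0, -0.001]
ft_force: [-0.6, -0.4, 0.3]
gripper_width: 0.999
finger_force: 0.0
```

Run:
```python
from h import *
for i in range(2): c=cam("wrist")
save(c,"w14"); st(); rim(c,501,-58,210,name="rimn3")
t=cam("top"); s=cam("side")
a=cv2.resize(t["image"][60:370,90:610],(640,382)); b=cv2.resize(s["image"][100:480,180:480],None,fx=1.0,fy=1.0)
o=np.zeros((600,800,3),np.uint8); o[:300,:503]=cv2.resize(t["image"][60:370,90:610],(503,300)); o[300:600,:503]=cv2.resize(c["image"],(503,300)); o[:380,503:800]=s["image"][100:480,180:477]
sl=cv2.resize(s["image"][120:200,240:314],None,fx=2.7,fy=2.7)[:215,:200]; o[385:385+sl.shape[0],550:550+sl.shape[1]]=sl
cv2.imwrite("pics/final.png",o[:,:,::-1])
```

```text
39.2 tcp [501.2 -57.7 298.8] R [[0.052, 0.999, -0.002], [0.999, -0.052, 0.001], [0.001, -0.002, -1.0]] f [-0.1 -0.2 -0.6] w 1.0 ff 0.0
rim [(502.0, -57.8, 33.4)]
```

View pics/final.png

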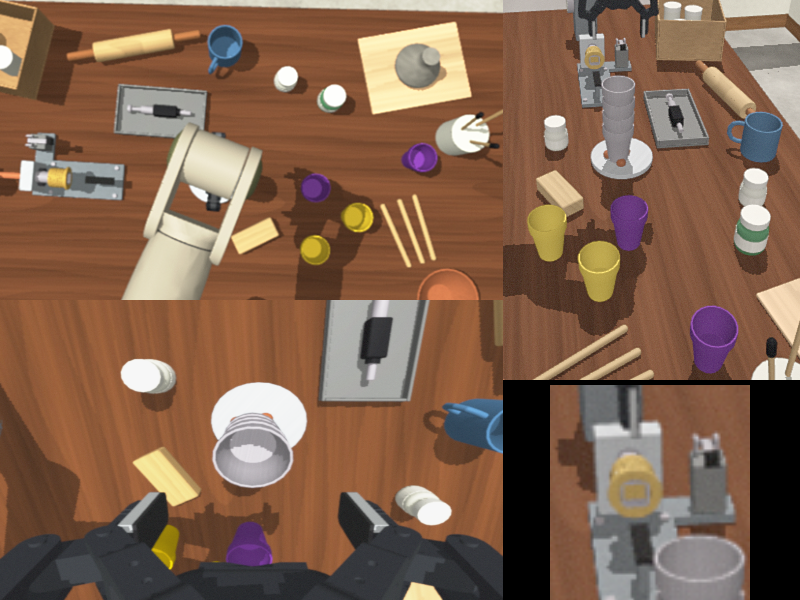

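The final picture shows a straight stack on the turntable at about (618,120) in the side view, with no grey cup left loose. The nozzle lies flat inside the tray at (160,110) in the top view. The sleeve is forward, the lever is up, and the jars, block and look-alikes are where they started.

```bash
python3 -c "
from rig import *
print(sign_off())"
```

```text
the job is handed in; nothing more can be done
None
```

I finished every step and handed the job in, but the hand-in returned no verdict: the lever was pressed to its click and let up, the nozzle was released and laid flat in the tray, and all three loose steel cups are nested on the turntable cup, with the jars, the wooden block and the look-alikes left alone.

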